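# Lock a two-part casting mould with its cam screw

### The arm

A 6-joint arm with a two-finger parallel gripper is mounted at the origin on the work surface. World frame = base frame: x ahead of the robot, y to its left, z up, the work surface at z = 0. Lengths are in m, angles in rad, forces in N, time in s.
With the tool pointing down it reaches from about 0.375 to 0.9 m from the base axis. Payload 3.1 kg.
Tool frame: the origin (TCP) lies on the centre line of the jaws, within the pads' length; the fingertips stand 8 mm ahead of it and the grasp point (between the pads) lies 11 mm behind it; z points along the fingers, y is the line along which they close (so a half turn about z gives the same grasp; the last joint's range is limited). The gripper opens to 85 mm and grips with 20 to 120 N. Pads are 22 mm wide; open, the fingers measure 114 mm over their backs; the gripper's body (76 mm by 85 mm) begins 54 mm behind the grasp point. The pads swing forward as they close: fully open they stand 13 mm farther back than shut.
Start: joints at [-1.44, 0.527, 1.433, -0, 1.181, -0.178], TCP at [0.191, -0.595, 0.239] pointing down, gripper open.
Joint ranges: [-3.08, 3.08], [-0.75, 2.2], [0.22, 2.44], [-1.43, 4.57], [0, 2.65], [-2.85, 2.85]. Speed limits (rad/s): [2.79, 2.79, 3.14, 3.14, 3.14, 3.14].

### API

Orientations are given as a unit quaternion [x, y, z, w].
In Python, from station import * gives the robot as it stands.
- The arm moves only by the tool play_rows, never from a script. Its argument "rows" is a list of rows, each a list of 3 entries, a list of its own where there are three numbers: the turn, a rotation vector about the tool's x, y, z in degrees, then the shift along the tool's x, y, z in mm, then the closure, from 0 (fully open) to 1 (shut). In form: [[[ax, ay, az], [dx, dy, dz], jaw], ...]. A call has 1 to 12 rows; each row shifts and turns the commanded pose from where the row before left it, along the tool's axes as they then stand; what a row does not reach is not made up. A row lasts 1/12 s, in which the tool goes at most 41.7 mm and 7.16 degrees, less where a joint would pass 70% of its speed; a pose out of reach is approached as far as the arm can. A call with a gripper value outside its range is refused whole. The fingers move at their own pace and stop on an object; "grip_force" is the grip in N (left out, the last holds). Time passes only in rows, so rows that do not move let the fingers close. It gives the time, the measured TCP pose, the force, the opening and the grip force at its end, in the units of the state.
- sense(): the state, without advancing time (a new reading comes with each control period).
- snapshot(name): name is "side" or "top" or "wrist"; returns (picture, depth): 420x560x3 uint8, red, green, blue; 420x560 float32, m along the optical axis (not along the pixel's ray), 0 where there is no reading.
- get_calibration(name): a dict with "vfov" (degrees; the focal length in pixels is half the picture's height over the tangent of half this angle, whatever the lens; pixels are square), "cx", "cy" (the principal point, pixels), "xyz" and "attitude" of the camera in the world. Camera axes: x right, y down, z forward; pixel columns grow to the right and rows downward; lengths in m; the calibration is good to about 2 mm. A picture is of the moment at which its call begins: read the wrist's pose just before it. get_calibration takes no time and is no camera call; for the wrist camera it gives the pose at the moment of the call.
- sign_off(): hands the job in; it is judged then, once.
The state is a dict: "t": time; "q": joint angles; "qd": joint speeds; "tau": joint torques, N m; "tcp_pos": TCP position; "tool_rot": TCP orientation; "force": force on the tool from outside, world axes, zero at the start; "ft_torque": the same for the moment, N m; "finger_gap": opening from 0.0 (shut) to 1.0 (fully open); "gripper_force": force on a finger pad.
Only numpy, scipy, OpenCV 4.12 (cv2) and the standard library are available. Lean on these libraries where they do the work, as an engineer would, in place of code of your own. Each camera call takes 0.05 s, during which the arm holds its last target. There are 200 camera calls.

### The job

Close the plaster casting mould. Swing the cover well clear of the cam disc, take the big flat-bladed screwdriver from the wooden tool stand, put its blade in the slot of the disc and turn the disc clockwise (seen from above) until it has drawn the two halves fully together. Then put the screwdriver back upright in its slot of the stand, leave the cover swung aside, and do not disturb the awl, the clay pot or the jar.

Things in the scene. Friction and masses are not known exactly. Their poses are not given: they have to be found in the camera images.
- mould: Plaster mould on a base board 310 x 240 x 15 mm, fixed. Origin on the table under the seam; z up, x from fixed half to sliding half. Each half 100 (x) by 180 (y) mm, tops at height 80 mm; pouring hole in the seam at y = -56 mm. On the fixed half at x = -50, y = 20 mm is a round boss 84 mm across, rim at height 114 mm, with the cam disc in it. The cover's tab, 162 mm, is the highest part.
- cam_slot (a point): Centre of the slot's mouth in the top of the brass cam disc (disc 60 mm across, vertical axis, 113 mm above the table). The slot is straight, 8 mm wide, 38 mm long, 13 mm deep, closed at its ends; the frame's x axis lies along the slot, z is up. The frame turns with the disc.
- cam (a joint): Angle of the cam disc, rad: 0 at the start, grows clockwise seen from above, hard stop at 1.3 (fully locked). It takes about 0.23 N m to turn and stays where left. It pulls the bolt and the sliding half in, 7.7 mm a radian. The blade has about 0.15 rad of play in the slot, so a driver must turn that much more.
- half (a joint): Travel of the sliding half towards the fixed half, m: 0 with a 10 mm gap at the seam, 0.010 closed. It is driven by the cam disc alone; pushing it by hand is too stiff.
- far_half (a point): Point on the upper edge of the sliding half's seam face, 80 mm above the table, in line with the draw bolt; axes as the mould's.
- cover (a joint): Angle of the cover, rad: 0 to 0.15 at the start, lying over the disc so that no blade can enter; grows anticlockwise seen from above, its free end swinging towards the mould's +x; stop at 1.6. Friction about 0.05 N m; it stays where left. The disc is well clear from 1.0 on.
- cover_pivot (a point): On the cover's vertical pivot axis, at the underside of its plate, 116.5 mm above the table; at the mould's x = -50, y = 80 mm. The frame turns with the cover: -y points along the plate to the free end. Plate 40 mm wide, 5 mm thick, reaching 97 mm from the pivot.
- cover_tab (a point): Centre of the top of the cover's upright black tab, 84 mm from the pivot, 161.5 mm above the table. Tab 12 mm thick (the frame's x; a push along +x opens), 26 mm wide (y), rising 40 mm above the plate. Push it with closed fingers or pinch it across its thickness. Axes as cover_pivot.
- stand: Fixed wooden tool stand: top board 90 (x) by 220 (y) mm, 14 mm thick, upper face 100 mm above the table, open below. Two oblong slots through the board at y = -50 and +50 mm, each 34 (x) by 17 (y) mm. Origin on the table under the middle, z up. Screwdriver in one slot, awl in the other.
- driver: Screwdriver, 172 mm, 0.2 to 0.36 kg, blade down in the stand. Origin under its collar (48 x 34 x 6 mm), which rests on the stand; z up the handle, x along the blade's width and the stand's x. Dark flat-sided handle 6 to 92 mm above the origin: 28 mm thick in x (grip here), 34 in y. Shank 12 mm thick; blade 60 to 80 mm below the origin, 24 mm wide (x), 4.5 thick (y), 2.8 at the tip.
- driver_tip (a point): Middle of the screwdriver's blade tip, 80 mm below its origin; axes as driver.
- awl: Awl with a round light wooden handle 21 mm thick and 80 mm tall on a round brass collar, standing in the other slot of the stand; leave it alone. Origin at the underside of its collar, z up.
- pot: Unfired clay cup, 84 mm across, 95 mm tall, beyond the stand; leave it alone. Origin at the centre of its underside.
- jar: Closed jar, 72 mm across, 100 mm tall, to the robot's left; leave it alone. Origin at the centre of its underside.
Not all that is in view belongs to the job. Several things have the shape of the stand; the one meant has the colours described above.

How it is judged:
By the outcome, as a careful person would: the job done as asked, in the order asked, and still so for the second after the job is handed in, with the robot touching nothing.
It also fails if it takes over 69 s, if anything falls off the work surface, if the arm or the gripper's body presses on something with over 40 N, if the wrist force passes 120 N, or if a joint passes its speed limit or range.

## Working session

There is one attempt and no reset: what is moved stays moved. The work goes in short steps, Python scripts to look and compute and a tool call to move; the robot and the scene stay as the last step left them, time stands still between calls to the robot, and variables do not carry over. Pictures are saved under pics/ and viewed, at most 12 in all, crops included, and the job is handed in when it is done.

Besides the shell and the picture viewer there is one more tool, called after "Request:" in YAML: its name, and indented under it one key for each argument. play_rows: Moves the arm, as the interface text tells. Its arguments: {"type":"object","properties":{"rows":{"type":"array","items":{"type":"array"}},"grip_force":{"type":"number"}},"required":["rows"]}

```bash
mkdir -p pics; cat > h.py <<'E'
from station import *
import numpy as np, cv2
from scipy.spatial.transform import Rotation as R
def cam(n):
    c=get_calibration(n); a=np.array(c['attitude'],float)
    M=a if a.shape==(3,3) else R.from_quat(a).as_matrix()
    return c,M,np.array(c['xyz'])
def shot(n,tag):
    c,M,p=cam(n); im,d=snapshot(n)
    np.savez('pics/%s.npz'%tag,im=im,d=d,M=M,p=p,f=210/np.tan(np.radians(c['vfov']/2)),cx=c['cx'],cy=c['cy'])
    cv2.imwrite('pics/%s.png'%tag,im[:,:,::-1]); return im,d
def world(tag):
    z=np.load('pics/%s.npz'%tag); d=z['d']; v,u=np.mgrid[0:d.shape[0],0:d.shape[1]]
    P=np.stack([(u-z['cx'])/z['f']*d,(v-z['cy'])/z['f']*d,d],-1)@z['M'].T+z['p']
    P[d==0]=np.nan; return z['im'],P
def proj(tag,X):
    z=np.load('pics/%s.npz'%tag); q=(np.atleast_2d(X)-z['p'])@z['M']
    return np.c_[q[:,0]/q[:,2]*z['f']+z['cx'],q[:,1]/q[:,2]*z['f']+z['cy']]
E
python3 - <<'E'
from h import *
for n in('top','side'):
    print(get_calibration(n)); shot(n,n)
a=cv2.imread('pics/top.png');cv2.imwrite('pics/top.png',cv2.resize(a,(800,600)))
print(sense())
E
```

```text
{'vfov': 55.19343514234918, 'cx': 285.3112436236556, 'cy': 212.85590301957558, 'xyz': array([0.32759201, 0.05054819, 1.12158964]), 'attitude': array([-0.69599321,  0.71507333, -0.05397286,  0.03674934])}
{'vfov': 53.151796778676136, 'cx': 280.93101644189045, 'cy': 206.85894581270801, 'xyz': array([0.11797221, 0.77460159, 0.92039298]), 'attitude': array([-0.20034118,  0.90258681, -0.37155788,  0.08452932])}
{'t': 0.1, 'q': array([-1.43949590e+00,  5.28373293e-01,  1.43378635e+00, -2.60645403e-05,
        1.18139732e+00, -1.78520239e-01]), 'qd': array([-0.00013184, -0.00260264, -0.00321602,  0.00095967, -0.00048849,
       -0.00188166]), 'tau': array([-4.68534417e-04, -4.43304992e+01, -1.78585857e+01, -2.20413999e-04,
        3.89863970e-03, -1.28683837e-07]), 'tcp_pos': array([ 0.19047981, -0.59460079,  0.23842753]), 'tool_rot': array([ 9.88024128e-01,  1.54296333e-01,  1.11379696e-05, -9.82163864e-04]), 'force': array([0.20373793, 0.26370353, 0.11373034]), 'ft_torque': array([0.00386289, 0.00092426, 0.06185605]), 'gripper_force': 0.0, 'finger_gap': 1.002018147173084}
```

View pics/top.png

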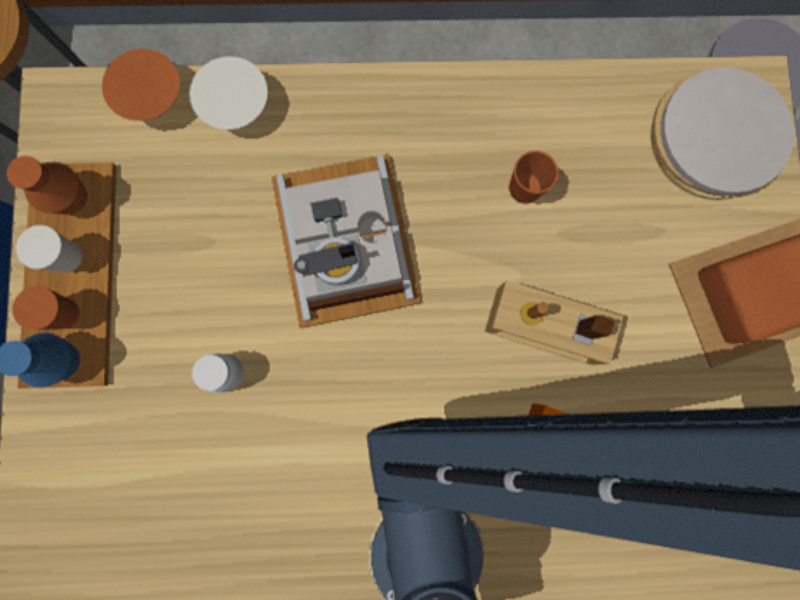

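View pics/side.png

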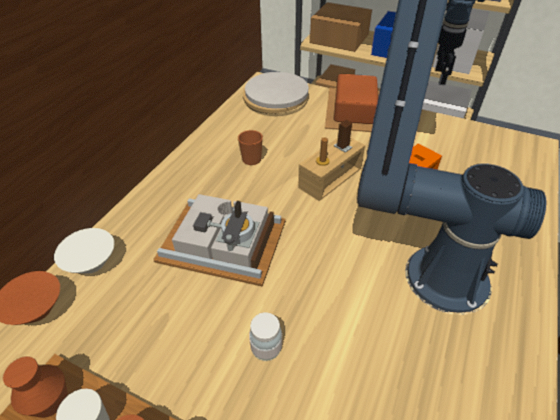

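The top view (800 px scale) shows:
- Mould at about (340,240), with the cover over the disc at (330,260) and its tab at (347,252).
- Stand at (557,322), light wood. The awl is at (533,312) and the dark-handled driver at (600,327).
- Pot at (534,177) and jar at (218,373).

Things that could be taken for the stand are the long rack (65,275), the tray (750,290) and an orange item under the arm (545,410). I choose (557,322) because it has the dark, flat-sided handle and the awl.

```bash
python3 - <<'E'
from h import *
im,P=world('top'); s=0.7
def reg(u0,v0,u1,v1,z0,z1):
    Q=P[int(v0*s):int(v1*s),int(u0*s):int(u1*s)].reshape(-1,3)
    return Q[(Q[:,2]>z0)&(Q[:,2]<z1)]
def rect(n,Q):
    r=cv2.minAreaRect((Q[:,:2]*1000).astype(np.float32)); print(n,len(Q),np.round(r[0],1),np.round(r[1],1),round(r[2],1),'z',np.median(Q[:,2]).round(4))
print('table',np.median(reg(430,220,490,270,-.05,.05)[:,2]))
rect('stand',reg(480,270,640,370,.092,.106))
rect('board',reg(260,140,440,340,.008,.022))
rect('halves',reg(260,140,440,340,.074,.086))
rect('tab',reg(290,220,380,290,.150,.17))
rect('tab2',reg(290,220,380,290,.135,.17))
rect('plate',reg(290,220,380,290,.117,.127))
rect('hand',reg(570,300,640,350,.175,.2))
rect('collar',reg(560,300,640,350,.103,.11))
rect('pot',reg(490,130,580,220,.08,.11)); rect('jar',reg(180,340,260,410,.09,.11))
a=im[int(140*s):int(370*s),int(260*s):int(640*s)]
cv2.imwrite('pics/crop.png',cv2.resize(a[:,:,::-1],None,fx=3,fy=3,interpolation=cv2.INTER_CUBIC)); print(a.shape)
E
```

```text
table -0.0009009844875569328
stand 2483 [ 422.4 -246.3] [221.7  91.3] 71.0 z 0.0992
board 2404 [605.6 142. ] [311.4 240.4] 10.3 z 0.0139
halves 3374 [600.6 141.1] [211.9 180.1] 10.3 z 0.0789
tab 60 [550.9 128.3] [12.9 25.3] 10.3 z 0.1598
tab2 74 [550.7 128. ] [13.  25.9] 11.9 z 0.1594
plate 538 [547.7 170.6] [ 53.9 109.8] 12.5 z 0.1207
hand 195 [ 405.7 -292.2] [34.4 28.2] 67.9 z 0.1903
collar 94 [ 410.1 -297.7] [111.3  69.7] 76.7 z 0.1053
pot 263 [ 706.2 -223.2] [81.6 81.7] 88.6 z 0.0922
jar 507 [349.  374.5] [61.4 59.9] 88.3 z 0.0982
(161, 266, 3)
```

View pics/crop.png

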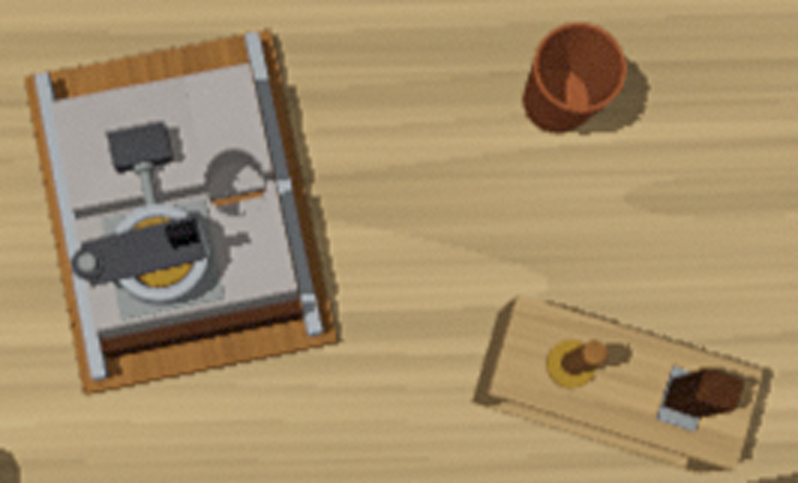

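Measured, all consistent with the given sizes:
- **Mould:** origin (0.596, 0.140), yaw 10.3°.
- **Cover:** pivot (0.532, 0.210), tab (0.551, 0.128), which is 84 mm from the pivot. Angle about 0.045 rad.
- **Driver:** (0.406, -0.293), yaw -19°.

First I swing the cover with closed fingers.

Request:
play_rows:
  rows:
    - [[0,0,0],[22,-24,-1],1]
    - [[0,0,0],[22,-24,-1],1]
    - [[0,0,0],[22,-24,-1],1]
    - [[0,0,0],[22,-24,-1],1]
    - [[0,0,0],[22,-24,-1],1]
    - [[0,0,0],[22,-24,-1],1]
    - [[0,0,0],[22,-24,-1],1]
    - [[0,0,0],[22,-24,-1],1]
    - [[0,0,0],[22,-24,-1],1]
    - [[0,0,0],[22,-24,-1],1]
    - [[0,0,0],[22,-24,-1],1]
    - [[0,0,0],[22,-24,-1],1]
  grip_force: 40

```text
t: 1.1
tcp_pos: [0.3544, -0.2388, 0.2512]
tool_rot: [0.988, 0.154, -0.0, -0.0]
force: [0.5, -0.8, 0.9]
finger_gap: 0.001
gripper_force: 0.0
```

Request:
play_rows:
  rows:
    - [[0,0,0],[22,-24,0],1]
    - [[0,0,0],[22,-24,0],1]
    - [[0,0,0],[22,-24,0],1]
    - [[0,0,0],[22,-24,0],1]
    - [[0,0,0],[22,-24,0],1]
    - [[0,0,0],[22,-24,0],1]
    - [[0,0,0],[22,-24,0],1]
    - [[0,0,0],[22,-24,0],1]
    - [[0,0,0],[22,-24,0],1]
    - [[0,0,0],[22,-24,0],1]
    - [[0,0,0],[22,-24,0],1]
    - [[0,0,0],[0,0,0],1]

```text
t: 2.1
tcp_pos: [0.5062, 0.0892, 0.2513]
tool_rot: [0.988, 0.157, 0.001, -0.001]
force: [0.2, 0.0, -0.1]
finger_gap: 0.001
gripper_force: 0.0
```

```bash
cat >> h.py <<'E'
def phi(s): 
    x=R.from_quat(s['tool_rot']).as_matrix(); return np.degrees(np.arctan2(x[1,0],x[0,0])),x
def to(*tgt):
    s=sense(); f,M=phi(s); print('t',s['t'],'tcp',(s['tcp_pos']*1000).round(1),'phi',f.round(2),'tilt',(M[:,2]*1000).round(1),'q6',s['q'][5].round(2),'F',s['force'].round(1),'gap',round(s['finger_gap'],3),s['gripper_force'])
    if tgt: print('tool delta mm',(M.T@(np.array(tgt)-s['tcp_pos']*1000)).round(1))
E
python3 -c "
from h import *
to(519.7,121.2,138)"
```

```text
t 2.1 tcp [506.2  89.2 251.3] phi 18.02 tilt [    2.6     2.2 -1000. ] q6 1.21 F [ 0.2  0.  -0.1] gap 0.001 0.0
tool delta mm [ 22.4 -26.1 113.4]
```

Request:
play_rows:
  rows:
    - [[0,0,5],[22,-26,0],1]
    - [[0,0,0],[0,0,30],1]
    - [[0,0,0],[0,0,30],1]
    - [[0,0,0],[0,0,30],1]
    - [[0,0,0],[0,0,23],1]
    - [[0,0,0],[0,0,0],1]

```text
t: 2.6
tcp_pos: [0.5133, 0.1157, 0.1339]
tool_rot: [0.994, 0.111, -0.005, -0.0]
force: [-1.0, 0.2, 0.4]
finger_gap: 0.0
gripper_force: 0.0
```

```bash
python3 - <<'E'
from h import *
to(519.7,121.2,138)
im,d=shot('wrist','w1')
E
```

```text
t 2.6 tcp [513.3 115.7 133.9] phi 12.74 tilt [-1.080e+01 -3.000e-01 -9.999e+02] q6 1.36 F [-1.   0.2  0.4] gap 0.0 0.0
tool delta mm [ 7.4 -4.  -4.1]
```

View pics/w1.png

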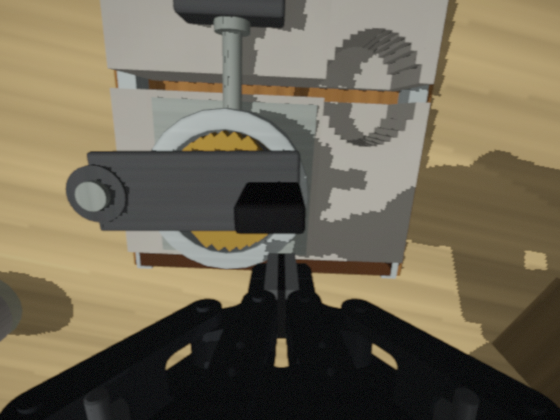

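The wrist view shows the closed fingertips at (282,280), right behind the tab at (270,205), with nothing in between. I push around the arc.

Request:
play_rows:
  rows:
    - [[0,0,0],[10,-3,-4],1]
    - [[0,0,0],[10,0,0],1]
    - [[0,0,-5],[7.4,1.2,0],1]
    - [[0,0,-5],[7.4,1.2,0],1]
    - [[0,0,-5],[7.4,1.2,0],1]
    - [[0,0,-5],[7.4,1.2,0],1]
    - [[0,0,-5],[7.4,1.2,0],1]
    - [[0,0,-5],[7.4,1.2,0],1]
    - [[0,0,0],[0,0,0],1]

```text
t: 3.4
tcp_pos: [0.581, 0.1359, 0.1445]
tool_rot: [0.931, 0.365, 0.002, 0.001]
force: [0.4, -0.3, 1.2]
finger_gap: 0.001
gripper_force: 0.0
```

```bash
python3 - <<'E'
from h import *
to()
s=sense(); f,M=phi(s); print('from pivot in tool frame',M.T@(s['tcp_pos']*1000-[532.2,210,138]))
E
```

```text
t 3.4 tcp [581.  135.9 144.5] phi 42.84 tilt [ 4.6e+00  2.0e-01 -1.0e+03] q6 0.87 F [ 0.4 -0.3  1.2] gap 0.001 0.0
from pivot in tool frame [-14.54731616  87.49514855  -6.25605387]
```

Request:
play_rows:
  rows:
    - [[0,0,-5],[7.4,0.8,3],1]
    - [[0,0,-5],[7.4,1,0],1]
    - [[0,0,-5],[7.4,1,0],1]
    - [[0,0,-5],[7.4,1,0],1]
    - [[0,0,-5],[7.4,1,0],1]
    - [[0,0,-5],[7.4,1,0],1]
    - [[0,0,-5],[7.4,1,0],1]
    - [[0,0,-5],[7.4,1,0],1]
    - [[0,0,-5],[7.4,1,0],1]
    - [[0,0,0],[0,0,0],1]
    - [[0,0,0],[-12,0,-5],1]
    - [[0,0,0],[-12,0,-30],1]

```text
t: 4.4
tcp_pos: [0.6113, 0.1645, 0.1706]
tool_rot: [0.722, 0.692, -0.004, -0.003]
force: [-0.6, -0.3, -1.0]
finger_gap: -0.003
gripper_force: 0.0
```

Request:
play_rows:
  rows:
    - [[0,0,0],[0,0,-30],1]
    - [[0,0,0],[0,0,-30],1]
    - [[0,0,0],[0,35,-20],0]
    - [[0,0,0],[0,35,0],0]
    - [[0,0,0],[0,0,0],0]

```text
t: 4.82
tcp_pos: [0.692, 0.1601, 0.2578]
tool_rot: [0.723, 0.691, 0.004, 0.004]
force: [0.6, 0.7, -0.4]
finger_gap: 0.416
gripper_force: 0.0
```

```bash
python3 - <<'E'
from h import *
shot('top','top2'); im,P=world('top2')
to(406,-293,260)
m=P[:,:,2]; 
ok=(m>.145)&(m<.17)&(np.hypot(P[:,:,0]-.532,P[:,:,1]-.21)<.11)
Q=P[ok]; c=Q.mean(0)*1000; v=c[:2]-[532.2,210]; print('tab',len(Q),c,np.hypot(*v),'cover rad',np.radians(np.degrees(np.arctan2(v[0],-v[1]))-10.3))
cc=proj('top2',[.5429,.151,.113])[0].astype(int); print(cc)
a=im[cc[1]-50:cc[1]+50,cc[0]-65:cc[0]+65]; cv2.imwrite('pics/c2.png',cv2.resize(a[:,:,::-1],None,fx=6,fy=6,interpolation=cv2.INTER_CUBIC))
E
```

```text
t 4.8667 tcp [688.  160.6 255.9] phi 87.46 tilt [ 4.5e+00 -4.0e-01 -1.0e+03] q6 0.12 F [-0.6 -0.1  0.1] gap 0.507 0.0
tool delta mm [-465.6 -261.6   -5.2]
tab 0 [nan nan nan] nan cover rad nan
[234 180]<stdin>:6: RuntimeWarning: Mean of empty slice.
  ret = um.true_divide(
```

View pics/c2.png

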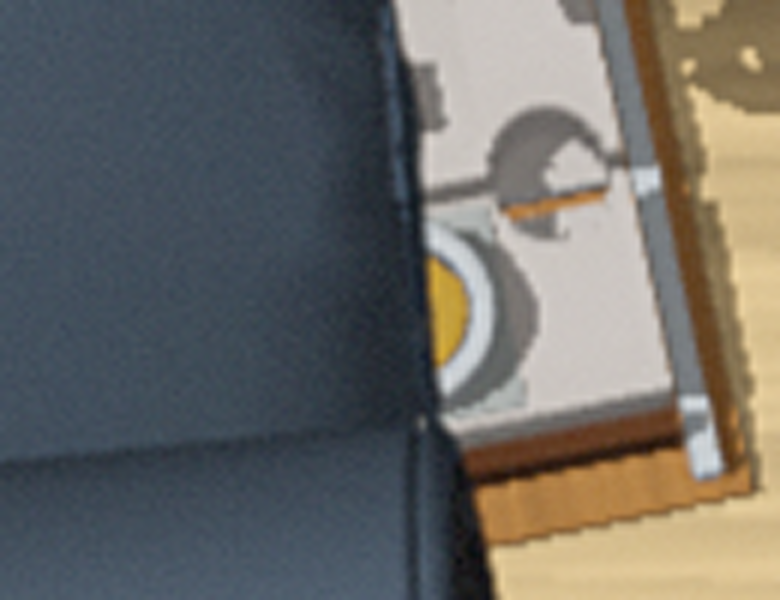

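The arm hides the disc in this view; the crop only shows the boss's right edge at (460,310). I go to the driver and take the next top picture from there.

Request:
play_rows:
  rows:
    - [[0,0,0],[-33,-18.5,0],0]
    - [[0,0,0],[-33,-18.5,0],0]
    - [[0,0,0],[-33,-18.5,0],0]
    - [[0,0,0],[-33,-18.5,0],0]
    - [[0,0,0],[-33,-18.5,0],0]
    - [[0,0,0],[-33,-18.5,0],0]
    - [[0,0,0],[-33,-18.5,0],0]
    - [[0,0,0],[-33,-18.5,0],0]
    - [[0,0,0],[-33,-18.5,0],0]
    - [[0,0,0],[-33,-18.5,0],0]
    - [[0,0,0],[-33,-18.5,0],0]
    - [[0,0,0],[-33,-18.5,0],0]

```text
t: 5.87
tcp_pos: [0.4446, -0.2245, 0.2544]
tool_rot: [0.722, 0.692, -0.0, -0.001]
force: [0.4, -0.2, -0.6]
finger_gap: 1.001
gripper_force: 0.0
```

Request:
play_rows:
  rows:
    - [[0,0,0],[-33,-20,0],0]
    - [[0,0,0],[-33,-20,0],0]
    - [[0,0,5.5],[0,0,0],0]
    - [[0,0,5.5],[0,0,0],0]
    - [[0,0,5.5],[0,0,0],0]
    - [[0,0,0],[0,0,0],0]

```text
t: 6.37
tcp_pos: [0.4032, -0.2878, 0.2542]
tool_rot: [0.814, 0.58, -0.0, -0.001]
force: [0.8, 0.1, -0.1]
finger_gap: 1.002
gripper_force: 0.0
```

```bash
python3 - <<'E'
from h import *
shot('top','top3'); im,P=world('top3')
to(406,-293,260); shot('wrist','w3'); W,PW=world('w3')
def tabf(P):
    m=P[:,:,2]; ok=(m>.145)&(m<.17)&(np.hypot(P[:,:,0]-.532,P[:,:,1]-.21)<.11)
    Q=P[ok]; c=Q.mean(0)*1000; v=c[:2]-[532.2,210]; print('tab',len(Q),c,np.hypot(*v),'cover rad',np.radians(np.degrees(np.arctan2(v[0],-v[1]))-10.3))
tabf(P)
# driver handle top from wrist
for Z,n in((P,'top'),(PW,'wrist')):
    m=Z[:,:,2]; ok=(m>.18)&(m<.2)&(np.hypot(Z[:,:,0]-.406,Z[:,:,1]+.292)<.035)
    Q=Z[ok]
    if len(Q)>20: print(n,len(Q),cv2.minAreaRect((Q[:,:2]*1000).astype(np.float32)),np.median(Q[:,2]))
cc=proj('top3',[.5429,.151,.113])[0].astype(int); print(cc)
a=im[cc[1]-45:cc[1]+45,cc[0]-50:cc[0]+50]; a=cv2.resize(a[:,:,::-1],(460,414),interpolation=cv2.INTER_CUBIC)
b=cv2.resize(W[:,:,::-1],(330,248)); c=np.zeros((414,790,3),np.uint8); c[:,:460]=a; c[:248,460:]=b
cv2.imwrite('pics/c3.png',c)
E
```

```text
t 6.4167 tcp [ 403.6 -287.7  254.3] phi 71.22 tilt [   -1.2     1.1 -1000. ] q6 -0.52 F [0.3 0.3 0.2] gap 1.0 0.0
tool delta mm [-4.2  4.  -5.7]
tab 66 [614.1481127  207.00726251 158.40513703] 82.00274173459806 cover rad 1.3545237289758112
top 183 ((405.6226806640625, -292.2167663574219), (33.972633361816406, 27.819265365600586), 68.8424072265625) 0.1909398111741637
wrist 2059 ((405.8701477050781, -293.0316162109375), (33.770606994628906, 28.03477668762207), 69.39695739746094) 0.19224848537959496
[234 180]
```

View pics/c3.png

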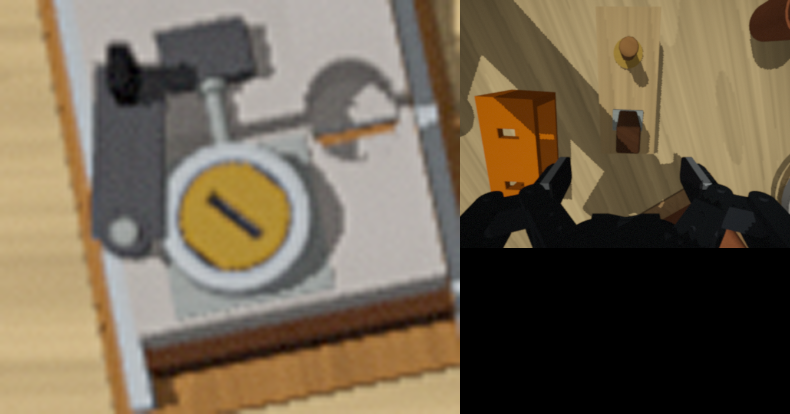

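The cover stands at 1.35 rad, clear of the disc. The slot runs from (208,198) to (262,236) in the left crop. The wrist view confirms the dark handle at (628,130) and the awl beside it at (628,50). An orange look-alike stand sits at (515,140), so I check finger clearance to it and measure the slot.

```bash
python3 - <<'E'
from h import *
W,P=world('w3'); h=cv2.cvtColor(W,cv2.COLOR_RGB2HSV)
o=(h[:,:,0]>6)&(h[:,:,0]<16)&(h[:,:,1]>215)&(h[:,:,2]>90); o[:, 250:]=False
Q=P[o]; Q=Q[np.isfinite(Q[:,0])]
d=(Q[:,:2]*1000-[405.9,-293]); ax=np.array([np.cos(np.radians(-19)),np.sin(np.radians(-19))]); 
print('orange z',np.percentile(Q[:,2],[2,50,98]),'along stand x',np.percentile(d@ax,[1,50,99]),'y',np.percentile(d@[-ax[1],ax[0]],[1,99]))
im,P=world('top3')
r=np.hypot(P[:,:,0]-.5429,P[:,:,1]-.151)
hs=cv2.cvtColor(im,cv2.COLOR_RGB2HSV)
brass=(hs[:,:,1]>150)&(hs[:,:,2]>120)&(r<.04)&(P[:,:,2]>.09); 
print('disc centre',(P[brass][:,:2].min(0)+P[brass][:,:2].max(0))/2,P[brass].mean(0),np.ptp(P[brass],axis=0))
sl=(r<.024)&(hs[:,:,2]<110); v,u=np.nonzero(sl)
z=np.load('pics/top3.npz'); ray=np.c_[(u-z['cx'])/z['f'],(v-z['cy'])/z['f'],np.ones(len(u))]@z['M'].T
X=z['p']+ray*((.112-z['p'][2])/ray[:,2:]); X=X[:,:2]*1000
w=np.linalg.eigh(np.cov(X.T)); a=w[1][:,1]; print(len(X),'slot centre',X.mean(0),'ang',np.degrees(np.arctan2(a[1],a[0])),'len,wid',np.ptp(X@a),np.ptp(X@w[1][:,0]))
E
```

```text
orange z [0.00718818 0.09974132 0.10165509] along stand x [-244.26363084 -184.1064494  -152.06200315] y [-145.73991884   35.93472912]
disc centre [0.54142245 0.15228012] [0.54145595 0.15142341 0.11155401] [0.05568688 0.06070412 0.01909866]
30 slot centre [541.45053042 151.5438395 ] ang 51.084670694124256 len,wid 33.46634674343272 5.224245853728405
```

Orange stand is 150 mm away, so it is no obstacle. The slot centre is (542,151) at 51°. Now I descend on the handle and grip.

Request:
play_rows:
  rows:
    - [[0,0,1],[-4.2,4,0],0]
    - [[0,0,0],[0,0,25],0]
    - [[0,0,0],[0,0,25],0]
    - [[0,0,0],[0,0,25],0]
    - [[0,0,0],[0,0,20],0]
    - [[0,0,0],[0,0,13],0]
    - [[0,0,0],[0,0,0],0.3]
    - [[0,0,0],[0,0,0],0.6]
    - [[0,0,0],[0,0,0],1]
    - [[0,0,0],[0,0,0],1]
    - [[0,0,0],[0,0,0],1]
    - [[0,0,0],[0,0,0],1]
  grip_force: 80

```text
t: 7.47
tcp_pos: [0.408, -0.294, 0.1475]
tool_rot: [0.818, 0.575, 0.0, 0.001]
force: [-1.6, -0.1, 5.3]
finger_gap: 0.317
gripper_force: 79.4
```

Request:
play_rows:
  rows:
    - [[0,0,0],[0,0,0],1]
    - [[0,0,0],[0,0,0],1]
    - [[0,0,0],[0,0,-3],1]
    - [[0,0,0],[0,0,0],1]

```text
t: 7.8
tcp_pos: [0.4079, -0.2937, 0.1497]
tool_rot: [0.818, 0.575, 0.0, 0.0]
force: [-0.0, -0.5, -2.4]
finger_gap: 0.32
gripper_force: 78.8
```

```bash
python3 -c "
from h import *
to(405.9,-293,147)"
```

```text
t 7.8 tcp [ 407.9 -293.7  149.7] phi 70.25 tilt [ 7.e-01 -6.e-01 -1.e+03] q6 -0.5 F [-0.  -0.5 -2.4] gap 0.32 78.77702951431274
tool delta mm [ 0.  -2.1  2.7]
```

Request:
play_rows:
  rows:
    - [[0,0,0],[0,0,-15],1]
    - [[0,0,0],[0,0,-25],1]
    - [[0,0,0],[0,0,-30],1]
    - [[0,0,0],[0,0,-30],1]
    - [[0,0,0],[0,0,-30],1]
    - [[0,0,0],[0,0,-30],1]
    - [[0,0,0],[0,0,-30],1]
    - [[0,0,0],[0,0,-15],1]
    - [[0,0,0],[0,0,0],1]

```text
t: 8.55
tcp_pos: [0.4091, -0.295, 0.358]
tool_rot: [0.818, 0.575, 0.001, 0.004]
force: [-0.9, -0.9, -3.0]
finger_gap: 0.323
gripper_force: 79.7
```

```bash
python3 -c "
from h import *
to(542,151.3,345)
shot('side','s4'); im,P=world('s4')
m=(P[:,:,2]>.2)&(np.hypot(P[:,:,0]-.408,P[:,:,1]+.294)<.05)
v,u=np.nonzero(m); print(u.min(),u.max(),v.min(),v.max()); c=(u.min()+u.max())//2; b=v.max()
a=im[max(0,b-110):b+40,max(0,c-100):c+100]; cv2.imwrite('pics/s4c.png',cv2.resize(a[:,:,::-1],None,fx=3,fy=3,interpolation=cv2.INTER_CUBIC))
"
```

```text
t 8.55 tcp [ 409.1 -295.   358. ] phi 70.26 tilt [    5.8    -6.3 -1000. ] q6 -0.5 F [-0.9 -0.9 -3. ] gap 0.323 79.7184705734253
tool delta mm [465.  -25.7  10.9]
336 370 0 111
```

View pics/s4c.png

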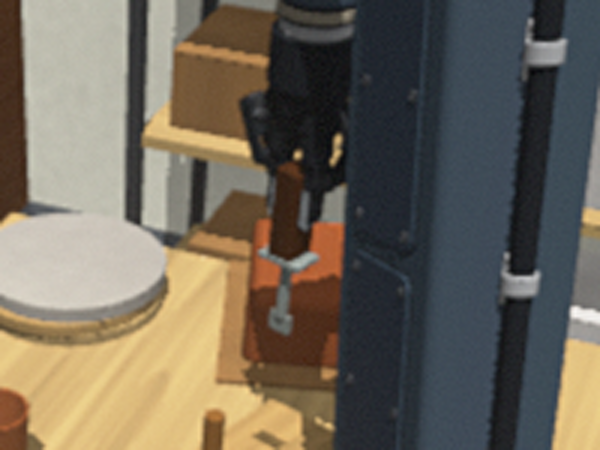

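The side view shows the driver held upright, with its tip at (280,322) in the crop, well above the awl. I carry it to the slot and turn the blade to 51°.

Request:
play_rows:
  rows:
    - [[0,0,0],[20,-1,0],1]
    - [[0,0,0],[36,-2,0],1]
    - [[0,0,0],[36,-2,0],1]
    - [[0,0,0],[36,-2,0],1]
    - [[0,0,0],[36,-2,0],1]
    - [[0,0,0],[36,-2,0],1]
    - [[0,0,0],[36,-2,0],1]
    - [[0,0,0],[36,-2,0],1]
    - [[0,0,0],[36,-2,0],1]
    - [[0,0,0],[36,-2,0],1]
    - [[0,0,0],[36,-2,0],1]
    - [[0,0,0],[36,-2,0],1]

```text
t: 9.6
tcp_pos: [0.5254, 0.1076, 0.3514]
tool_rot: [0.818, 0.575, -0.002, -0.002]
force: [-0.1, -1.0, -2.5]
finger_gap: 0.314
gripper_force: 79.3
```

Request:
play_rows:
  rows:
    - [[0,0,0],[30,-2,0],1]
    - [[0,0,0],[15,-1,0],1]
    - [[0,0,-7],[0,0,0],1]
    - [[0,0,-7],[0,0,0],1]
    - [[0,0,-7],[0,0,0],1]
    - [[0,0,-7],[0,0,0],1]
    - [[0,0,-7],[0,0,0],1]
    - [[0,0,-7],[0,0,0],1]
    - [[0,0,-7],[0,0,0],1]
    - [[0,0,-7],[0,0,0],1]
    - [[0,0,-7],[0,0,0],1]
    - [[0,0,-7],[0,0,0],1]

```text
t: 10.6
tcp_pos: [0.5376, 0.1489, 0.3511]
tool_rot: [0.337, 0.941, -0.001, -0.003]
force: [0.8, -1.2, -2.7]
finger_gap: 0.317
gripper_force: 79.4
```

Request:
play_rows:
  rows:
    - [[0,0,0],[0,0,0],1]
    - [[0,0,0],[0,0,0],1]
    - [[0,0,0],[0,0,0],1]

```text
t: 10.85
tcp_pos: [0.5384, 0.149, 0.3528]
tool_rot: [0.341, 0.94, -0.001, -0.001]
force: [0.4, -0.2, -3.0]
finger_gap: 0.316
gripper_force: 79.4
```

```bash
python3 -c "
from h import *
to(542,151.3,265)
s=sense(); print((R.from_quat(s['tool_rot']).as_matrix()[:,2]*1e3).round(1))
shot('wrist','w5')
"
```

```text
t 10.85 tcp [538.4 149.  352.8] phi 140.1 tilt [-3.e+00 -2.e-01 -1.e+03] q6 -0.8 F [ 0.4 -0.2 -3. ] gap 0.316 79.40640449523926
tool delta mm [-1.5  4.3 87.7]
[-3.e+00 -2.e-01 -1.e+03]
```

View pics/w5.png

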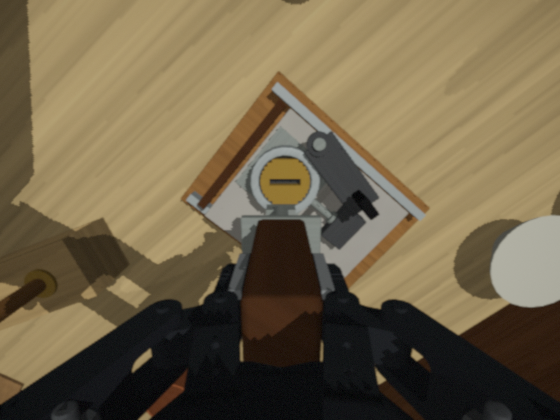

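The wrist view shows the disc at (285,180), with the slot lying nearly parallel to the collar edge at (282,218). I measure both finely.

```bash
python3 - <<'E'
from h import *
z=np.load('pics/w5.npz'); im=z['im']; hs=cv2.cvtColor(im,cv2.COLOR_RGB2HSV)
def onplane(u,v,h):
    ray=np.c_[(u-z['cx'])/z['f'],(v-z['cy'])/z['f'],np.ones(len(u))]@z['M'].T
    return ((z['p']+ray*((h-z['p'][2])/ray[:,2:]))*1000)[:,:2]
v,u=np.mgrid[150:212,252:320]; u=u.ravel();v=v.ravel()
br=(hs[v,u,1]>120)&(hs[v,u,2]>110); X=onplane(u[br],v[br],.113)
print('disc',cv2.minEnclosingCircle(X.astype(np.float32)))
k=(hs[v,u,2]<95)&(np.hypot(u-285,v-181)<20); X=onplane(u[k],v[k],.112)
w,e=np.linalg.eigh(np.cov(X.T)); a=e[:,1]; print('slot',k.sum(),X.mean(0),(X.min(0)+X.max(0))/2,np.degrees(np.arctan2(a[1],a[0])),np.ptp(X@a),np.ptp(X@e[:,0]))
# collar: light grey top edge near v 215-235, driver in hand
g=(hs[:,:,1]<60)&(hs[:,:,2]>110); g[:212]=0;g[255:]=0;g[:,:235]=0;g[:,330:]=0
im2,P=world('w5'); g&=(P[:,:,2]>.2)&(P[:,:,2]<.26); Q=P[g]*1000
print('collar z',len(Q),np.median(Q[:,2]) if len(Q) else 0)
s=sense(); M=R.from_quat(s['tool_rot']).as_matrix()
T=(Q-s['tcp_pos']*1000)@M
print('collar tool x,y range',np.percentile(T,[1,50,99],axis=0).round(1))
# far edge of collar line fit: per tool-y bin take extreme x
for sgn in (1,-1):
    b=[(y,(sgn*T[np.abs(T[:,1]-y)<1.5,0]).max()) for y in range(-21,22,3) if (np.abs(T[:,1]-y)<1.5).sum()>3]
    b=np.array(b); p=np.polyfit(b[:,0],b[:,1],1); print(sgn,p,np.degrees(np.arctan(p[0])))
hd=(P[:,:,2]>.3)&(P[:,:,2]<.36)
E
```

```text
disc ((530.7905883789062, 149.04037475585938), 41.89291000366211)
slot 152 [542.41976264 151.1239026 ] [542.74216518 150.95581078] 49.70468286545626 35.31019082733866 6.173744712045334
collar z 35 245.86606231686133
collar tool x,y range [[ -2.6 -12.1  98.9]
 [ -1.3   7.2 107.3]
 [  1.4  11.2 108.2]]
1 [0.06246747 0.02945246] 3.5744775123824755
-1 [0.02428779 2.31051344] 1.3913140755131856
```

Request:
play_rows:
  rows:
    - [[0,0,0.4],[-1.8,4.2,0],1]
    - [[0,0,0],[0,0,20],1]
    - [[0,0,0],[0,0,25],1]
    - [[0,0,0],[0,0,25],1]
    - [[0,0,0],[0,0,20],1]
    - [[0,0,0],[0,0,10],1]
    - [[0,0,0],[0,0,4],1]
    - [[0,0,0],[0,0,0],1]
    - [[0,0,0],[0,0,0],1]

```text
t: 11.65
tcp_pos: [0.5441, 0.1512, 0.2513]
tool_rot: [0.343, 0.939, 0.0, 0.001]
force: [0.3, 0.4, -3.1]
finger_gap: 0.315
gripper_force: 79.3
```

```bash
python3 -c "
from h import *
to(542.5,151.1,228.5)
shot('wrist','w6'); shot('side','s6')
z=np.load('pics/s6.npz'); c=proj('s6',[.5425,.151,.13])[0].astype(int); a=z['im'][c[1]-50:c[1]+50,c[0]-65:c[0]+65]
cv2.imwrite('pics/s6c.png',cv2.resize(a[:,:,::-1],None,fx=6,fy=6,interpolation=cv2.INTER_CUBIC)); print(c)
"
```

```text
t 11.65 tcp [544.1 151.2 251.3] phi 139.83 tilt [ 2.2e+00  2.0e-01 -1.0e+03] q6 -0.8 F [ 0.3  0.4 -3.1] gap 0.315 79.30936932563782
tool delta mm [ 1.2 -1.2 22.8]
[235 217]
```

View pics/s6c.png

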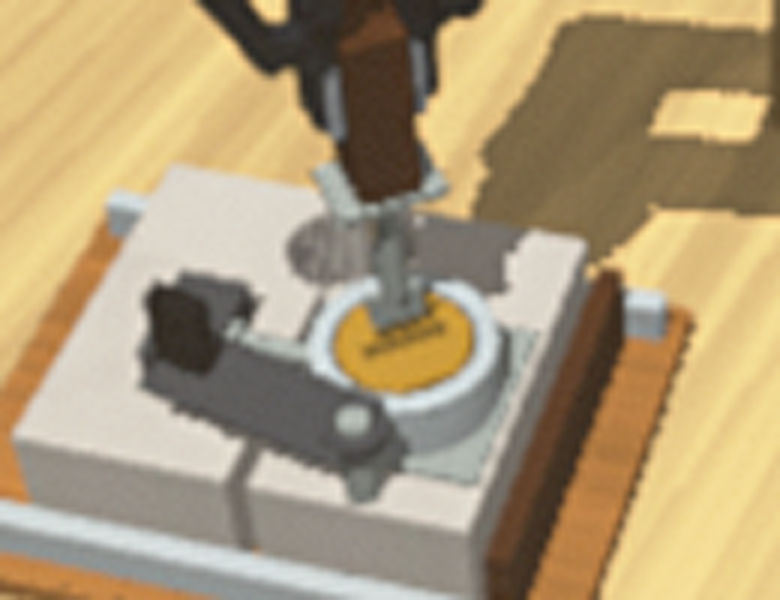

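The side view shows the blade tip at (400,318), directly above the slot at (405,342), parallel and about 12 mm up. I insert it.

Request:
play_rows:
  rows:
    - [[0,0,0],[1,-1,0],1]
    - [[0,0,0],[0,0,5],1]
    - [[0,0,0],[0,0,5],1]
    - [[0,0,0],[0,0,4],1]
    - [[0,0,0],[0,0,4],1]
    - [[0,0,0],[0,0,3],1]
    - [[0,0,0],[0,0,0],1]
    - [[0,0,0],[0,0,0],1]
  grip_force: 110

```text
t: 12.42
tcp_pos: [0.5416, 0.151, 0.2289]
tool_rot: [0.343, 0.939, -0.0, -0.0]
force: [0.5, 0.5, -3.0]
finger_gap: 0.312
gripper_force: 108.6
```

```bash
python3 -c "
from h import *
to(542.5,151.1,228.5)
print(sense()['ft_torque'])
"
```

```text
t 12.4167 tcp [541.6 151.  228.9] phi 139.85 tilt [-7.e-01 -1.e-01 -1.e+03] q6 -0.8 F [ 0.5  0.5 -3. ] gap 0.312 108.63717913627625
tool delta mm [-0.6  0.7  0.4]
[-0.045109   -0.02853155 -0.02657591]
```

The blade is in, with the tip about 11 mm below the mouth and no contact force. Now I turn clockwise.

Request:
play_rows:
  rows:
    - [[0,0,4],[0,0,0],1]
    - [[0,0,5],[0,0,0],1]
    - [[0,0,5],[0,0,0],1]
    - [[0,0,5],[0,0,0],1]
    - [[0,0,5],[0,0,0],1]
    - [[0,0,5],[0,0,0],1]
    - [[0,0,5],[0,0,0],1]
    - [[0,0,5],[0,0,0],1]
    - [[0,0,5],[0,0,0],1]
    - [[0,0,5],[0,0,0],1]
    - [[0,0,5],[0,0,0],1]
    - [[0,0,5],[0,0,0],1]

```text
t: 13.42
tcp_pos: [0.5418, 0.151, 0.2295]
tool_rot: [0.762, 0.647, 0.0, 0.0]
force: [0.7, 0.3, -3.3]
finger_gap: 0.316
gripper_force: 108.9
```

```bash
python3 -c "
from h import *
to(542.5,151.1,228.5)
print(sense()['ft_torque'])
"
```

```text
t 13.4167 tcp [541.8 151.  229.5] phi 80.67 tilt [ 3.e-01 -2.e-01 -1.e+03] q6 0.24 F [ 0.7  0.3 -3.3] gap 0.316 108.93898129463196
tool delta mm [0.2 0.7 1. ]
[0.03445845 0.02396989 0.27679751]
```

Request:
play_rows:
  rows:
    - [[0,0,4],[0,0,0],1]
    - [[0,0,4],[0,0,0],1]
    - [[0,0,4],[0,0,0],1]
    - [[0,0,4],[0,0,0],1]
    - [[0,0,3],[0,0,0],1]
    - [[0,0,3],[0,0,0],1]
    - [[0,0,2],[0,0,0],1]
    - [[0,0,2],[0,0,0],1]
    - [[0,0,0],[0,0,0],1]

```text
t: 14.17
tcp_pos: [0.5418, 0.1511, 0.2294]
tool_rot: [0.888, 0.461, 0.0, 0.0]
force: [0.4, 0.5, -2.2]
finger_gap: 0.316
gripper_force: 108.9
```

```bash
python3 -c "
from h import *
to(542.5,151.1,228.5)
print(sense()['ft_torque'])
"
```

```text
t 14.1667 tcp [541.8 151.1 229.4] phi 54.86 tilt [ 3.e-01 -0.e+00 -1.e+03] q6 0.69 F [ 0.4  0.5 -2.2] gap 0.316 108.93900632858276
tool delta mm [0.4 0.6 0.9]
[0.0362652  0.05689552 0.19351938]
```

Request:
play_rows:
  rows:
    - [[0,0,2],[0,0,0],1]
    - [[0,0,2],[0,0,0],1]
    - [[0,0,2],[0,0,0],1]
    - [[0,0,0],[0,0,0],1]

```text
t: 14.5
tcp_pos: [0.5417, 0.151, 0.2294]
tool_rot: [0.91, 0.415, 0.0, 0.001]
force: [-0.1, 0.5, -2.6]
finger_gap: 0.316
gripper_force: 109.1
```

```bash
python3 -c "
from h import *
to(542.5,151.1,228.5)
print(sense()['ft_torque'])
"
```

```text
t 14.5 tcp [541.7 151.  229.4] phi 49.09 tilt [ 5.e-01 -1.e+00 -1.e+03] q6 0.79 F [-0.1  0.5 -2.6] gap 0.316 109.06064629554749
tool delta mm [0.6 0.5 0.9]
[-0.01731287 -0.02929917  1.06386446]
```

Torque jumped to 1.06 N m, so the disc is at the stop. I relax the blade and lift out.

Request:
play_rows:
  rows:
    - [[0,0,-3],[0,0,0],1]
    - [[0,0,-3],[0,0,0],1]
    - [[0,0,0],[0,0,0],1]
    - [[0,0,0],[0,0,-4],1]
    - [[0,0,0],[0,0,-8],1]
    - [[0,0,0],[0,0,-15],1]
    - [[0,0,0],[0,0,-25],1]
    - [[0,0,0],[0,0,-30],1]
    - [[0,0,0],[0,0,-25],1]
    - [[0,0,0],[0,0,-20],1]
    - [[0,0,0],[0,0,0],1]
    - [[0,0,0],[0,0,0],1]

```text
t: 15.5
tcp_pos: [0.542, 0.151, 0.358]
tool_rot: [0.888, 0.46, 0.002, 0.001]
force: [-0.4, -0.7, -3.0]
finger_gap: 0.314
gripper_force: 110.0
```

```bash
python3 - <<'E'
from h import *
to(408,-293.7,350); shot('wrist','w7'); shot('side','s7'); im,P=world('w7')
c,s=np.cos(np.radians(10.3)),np.sin(np.radians(10.3))
X=(P[:,:,:2]*1000-[595.7,140.2])@np.array([[c,-s],[s,c]])
z=P[:,:,2]
k=(z>.074)&(z<.086)&(np.abs(X[:,:,0])<130)&(np.abs(X[:,:,1])<95)
print('halves extent x',np.percentile(X[k],[0.2,99.8],axis=0))
y=(X[:,:,1]<-10)&(X[:,:,1]>-30)|((X[:,:,1]<-80)&(X[:,:,1]>-88))|((X[:,:,1]>50)&(X[:,:,1]<85))
h=(np.abs(X[:,:,0])<14)&y&(z<.086); print('low points in seam',(h&(z<.07)).sum(),h.sum())
cv2.imwrite('pics/w7.png',im[:,:,::-1])
E
```

```text
t 15.5 tcp [542. 151. 358.] phi 54.81 tilt [ 3.5e+00  3.0e-01 -1.0e+03] q6 0.69 F [-0.4 -0.7 -3. ] gap 0.314 110.04794239997864
tool delta mm [-440.7  146.7    7.4]
halves extent x [[-99.15256067 -90.71609103]
 [100.00308068  88.92815689]]
low points in seam 146 598
```

View pics/w7.png

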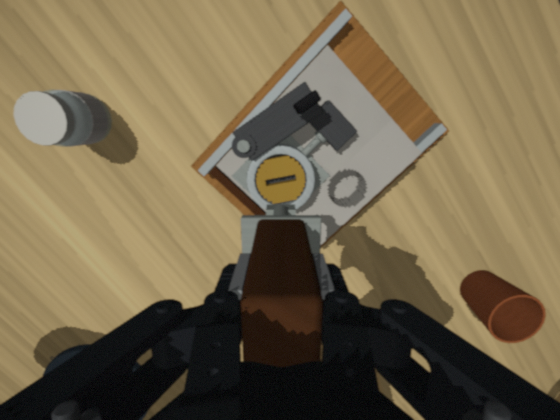

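The wrist view shows the seam closed: the halves now span x = -99 to 100 mm, previously up to 110. The slot at (281,180) is about 10° off the tool axis, as expected at 1.3 rad, and the cover is still aside. I return the driver.

Request:
play_rows:
  rows:
    - [[0,0,0],[-20,7,0],1]
    - [[0,0,0],[-34,11.3,0],1]
    - [[0,0,0],[-34,11.3,0],1]
    - [[0,0,0],[-34,11.3,0],1]
    - [[0,0,0],[-34,11.3,0],1]
    - [[0,0,0],[-34,11.3,0],1]
    - [[0,0,0],[-34,11.3,0],1]
    - [[0,0,0],[-34,11.3,0],1]
    - [[0,0,0],[-34,11.3,0],1]
    - [[0,0,0],[-34,11.3,0],1]
    - [[0,0,0],[-34,11.3,0],1]
    - [[0,0,0],[-34,11.3,0],1]

```text
t: 16.6
tcp_pos: [0.4205, -0.2475, 0.3544]
tool_rot: [0.888, 0.46, -0.001, -0.002]
force: [0.8, -0.3, -2.4]
finger_gap: 0.316
gripper_force: 109.9
```

Request:
play_rows:
  rows:
    - [[0,0,0],[-30,10,0],1]
    - [[0,0,0],[-17,5,0],1]
    - [[0,0,-5],[0,0,0],1]
    - [[0,0,-5],[0,0,0],1]
    - [[0,0,-5.4],[0,0,0],1]
    - [[0,0,0],[0,0,0],1]
    - [[0,0,0],[0,0,0],1]

```text
t: 17.18
tcp_pos: [0.4068, -0.2933, 0.3547]
tool_rot: [0.819, 0.574, -0.0, -0.002]
force: [0.4, -0.0, -3.4]
finger_gap: 0.31
gripper_force: 109.7
```

```bash
python3 -c "
from h import *
to(408,-293.7,148)"
```

```text
t 17.1833 tcp [ 406.8 -293.3  354.7] phi 70.09 tilt [   -2.4     2.7 -1000. ] q6 -0.5 F [ 0.4 -0.  -3.4] gap 0.31 109.73734259605408
tool delta mm [ -0.4   2.  206.7]
```

Request:
play_rows:
  rows:
    - [[0,0,0],[0,1.3,15],1]
    - [[0,0,0],[0,0,25],1]
    - [[0,0,0],[0,0,30],1]
    - [[0,0,0],[0,0,25],1]
    - [[0,0,0],[0,0,15],1]
    - [[0,0,0],[0,0,5],1]
    - [[0,0,0],[0,0,0],1]
    - [[0,0,0],[0,0,0],1]

```text
t: 17.85
tcp_pos: [0.409, -0.2945, 0.2416]
tool_rot: [0.818, 0.575, 0.0, 0.0]
force: [0.1, 0.1, -2.1]
finger_gap: 0.312
gripper_force: 109.6
```

```bash
python3 -c "
from h import *
to(408,-293.7,148)"
```

```text
t 17.85 tcp [ 409.  -294.5  241.6] phi 70.21 tilt [ 3.e-01 -4.e-01 -1.e+03] q6 -0.5 F [ 0.1  0.1 -2.1] gap 0.312 109.59318280220032
tool delta mm [ 0.4 -1.3 93.6]
```

Request:
play_rows:
  rows:
    - [[0,0,0],[0.3,-0.8,8],1]
    - [[0,0,0],[0,0,12],1]
    - [[0,0,0],[0,0,15],1]
    - [[0,0,0],[0,0,15],1]
    - [[0,0,0],[0,0,15],1]
    - [[0,0,0],[0,0,12],1]
    - [[0,0,0],[0,0,8],1]
    - [[0,0,0],[0,0,4],1]
    - [[0,0,0],[0,0,2],1]
    - [[0,0,0],[0,0,0],1]

```text
t: 18.68
tcp_pos: [0.4083, -0.294, 0.1505]
tool_rot: [0.818, 0.575, 0.0, 0.0]
force: [-0.2, 0.2, -2.9]
finger_gap: 0.313
gripper_force: 109.7
```

```bash
python3 -c "
from h import *
to(408,-293.7,147.3)"
```

```text
t 18.6833 tcp [ 408.3 -294.   150.5] phi 70.25 tilt [ 5.e-01 -6.e-01 -1.e+03] q6 -0.5 F [-0.2  0.2 -2.9] gap 0.313 109.70647931098938
tool delta mm [ 0.2 -0.3  3.2]
```

Request:
play_rows:
  rows:
    - [[0,0,0],[0,0,1],1]
    - [[0,0,0],[0,0,1],1]
    - [[0,0,0],[0,0,0.8],1]
    - [[0,0,0],[0,0,0],1]

```text
t: 19.02
tcp_pos: [0.4081, -0.2938, 0.1477]
tool_rot: [0.818, 0.575, 0.0, 0.0]
force: [0.3, 0.0, -2.9]
finger_gap: 0.317
gripper_force: 109.7
```

```bash
python3 -c "
from h import *
to(408,-293.7,147.3)"
```

```text
t 19.0167 tcp [ 408.1 -293.8  147.7] phi 70.25 tilt [ 3.e-01 -4.e-01 -1.e+03] q6 -0.5 F [ 0.3  0.  -2.9] gap 0.317 109.70759153366089
tool delta mm [ 0.1 -0.1  0.4]
```

Request:
play_rows:
  rows:
    - [[0,0,0],[0,0,0.5],1]
    - [[0,0,0],[0,0,0.5],1]
    - [[0,0,0],[0,0,0.3],1]
    - [[0,0,0],[0,0,0],1]

```text
t: 19.35
tcp_pos: [0.4081, -0.2938, 0.1476]
tool_rot: [0.818, 0.575, -0.0, 0.0]
force: [-1.8, 0.7, 7.6]
finger_gap: 0.313
gripper_force: 111.4
```

```bash
python3 -c "
from h import *
to(408,-293.7,147.3)"
```

```text
t 19.35 tcp [ 408.1 -293.8  147.6] phi 70.26 tilt [ 6.e-01 -8.e-01 -1.e+03] q6 -0.5 F [-1.8  0.7  7.6] gap 0.313 111.35919213294983
tool delta mm [ 0.1 -0.1  0.3]
```

The collar now rests on the stand (force sign flipped). Release and rise.

Request:
play_rows:
  rows:
    - [[0,0,0],[0,0,0],0.6]
    - [[0,0,0],[0,0,0],0.5]
    - [[0,0,0],[0,0,0],0.3]
    - [[0,0,0],[0,0,0],0.1]
    - [[0,0,0],[0,0,0],0]
    - [[0,0,0],[0,0,0],0]
    - [[0,0,0],[0,0,0],0]
    - [[0,0,0],[0,0,-15],0]
    - [[0,0,0],[0,0,-25],0]
    - [[0,0,0],[0,0,-30],0]
    - [[0,0,0],[0,0,-30],0]
    - [[0,0,0],[0,0,-20],0]
  grip_force: 20

```text
t: 20.35
tcp_pos: [0.4086, -0.2943, 0.2688]
tool_rot: [0.818, 0.575, 0.0, 0.002]
force: [-0.6, 0.2, -0.4]
finger_gap: 1.002
gripper_force: 0.0
```

Request:
play_rows:
  rows:
    - [[0,0,0],[-20,0,0],0]
    - [[0,0,0],[-35,0,0],0]
    - [[0,0,0],[-35,0,0],0]
    - [[0,0,0],[-20,0,0],0]
    - [[0,0,0],[0,0,0],0]
    - [[0,0,0],[0,0,0],0]

```text
t: 20.85
tcp_pos: [0.3703, -0.3978, 0.2658]
tool_rot: [0.819, 0.574, 0.0, -0.0]
force: [0.5, 0.6, 0.1]
finger_gap: 0.998
gripper_force: 0.0
```

```bash
python3 - <<'E'
from h import *
to(); shot('top','top8'); shot('side','s8'); im,P=world('top8')
m=P[:,:,2]
def rect(n,ok):
    Q=P[ok]; r=cv2.minAreaRect((Q[:,:2]*1000).astype(np.float32)) if len(Q)>5 else 0; print(n,len(Q),r)
D=lambda x,y,r:np.hypot(P[:,:,0]-x,P[:,:,1]-y)<r
rect('driver',(m>.18)&(m<.2)&D(.406,-.293,.035)); rect('tab',(m>.145)&(m<.17)&D(.532,.21,.11))
rect('halves',(m>.074)&(m<.086)&D(.6,.14,.15)); rect('pot',(m>.08)&(m<.11)&D(.706,-.223,.06)); rect('jar',(m>.09)&(m<.11)&D(.349,.374,.06))
rect('awl',(m>.15)&(m<.21)&D(.4387,-.199,.03))
hs=cv2.cvtColor(im,cv2.COLOR_RGB2HSV); sl=D(.5425,.151,.022)&(hs[:,:,2]<110); X=P[sl][:,:2]*1000
e=np.linalg.eigh(np.cov(X.T))[1][:,1]; a=np.degrees(np.arctan2(e[1],e[0])); print('slot',len(X),a,'cam rad',np.radians((49.9-a)%180))
cv2.imwrite('pics/f.png',cv2.resize(im[:,:,::-1],(800,600)))
E
```

```text
t 20.85 tcp [ 370.3 -397.8  265.8] phi 70.12 tilt [-1.e-01  1.e+00 -1.e+03] q6 -0.68 F [0.5 0.6 0.1] gap 0.998 0.0
driver 109 ((417.56512451171875, -288.4535217285156), (21.328248977661133, 38.53091812133789), 24.677852630615234)
tab 66 ((614.9246826171875, 207.57485961914062), (12.024272918701172, 24.82073402404785), 88.7822036743164)
halves 2961 ((595.50537109375, 140.3336944580078), (202.25181579589844, 180.41741943359375), 10.30013370513916)
pot 263 ((705.100341796875, -222.81100463867188), (81.86965942382812, 82.31094360351562), 42.96653747558594)
jar 512 ((349.02569580078125, 374.1622009277344), (61.193992614746094, 60.33170700073242), 86.61508178710938)
awl 89 ((437.99114990234375, -198.09329223632812), (19.326549530029297, 20.131080627441406), 2.240062952041626)
slot 33 155.56149728803953 cam rad 1.297451633326444
```

View pics/f.png

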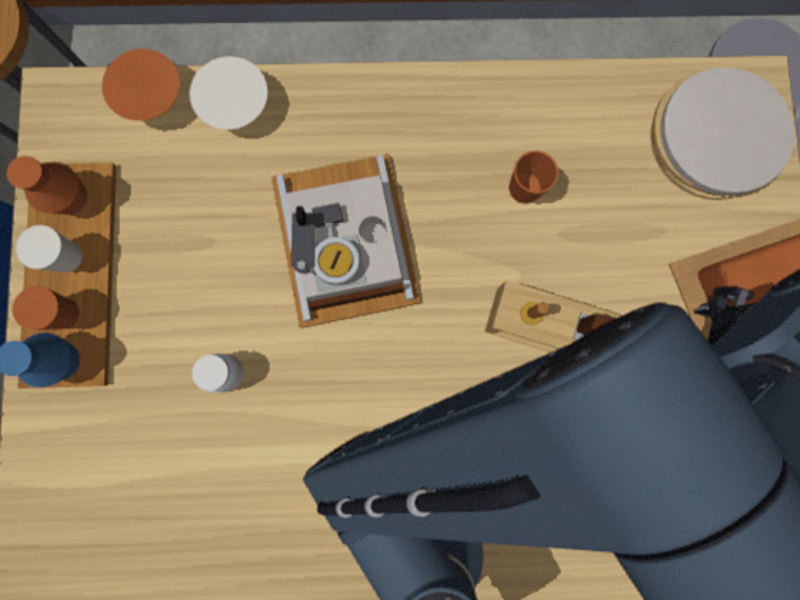

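The final top view shows the seam closed (cam about 1.30 rad, halves 202 mm), the cover aside at (303,240), and the awl, pot and jar unmoved. The driver at (597,325) is partly hidden by the arm, so I check its uprightness from the side camera before handing in.

```bash
python3 - <<'E'
from h import *
im,P=world('s8'); X=P*1000
d=np.hypot(X[:,:,0]-406,X[:,:,1]+293)
mid={}
for a,b in((112,135),(165,187)):
    Q=X[(d<30)&(X[:,:,2]>a)&(X[:,:,2]<b)]; mid[a]=np.median(Q,axis=0); print(a,len(Q),mid[a])
top=X[(d<30)&(X[:,:,2]>150)][:,2].max(); print('top',top)
lean=np.linalg.norm(mid[112][:2]-mid[165][:2]); print('lean mm',lean)
if lean<6 and 185<top<198: print(sign_off())
E
```

```text
112 75 [ 403.38144347 -278.20670421  124.14469552]
165 77 [ 403.32242211 -278.41920857  175.55404175]
top 194.0360864658245
lean mm 0.22054845725612812
the job is handed in; nothing more can be done
None
```

The mould is closed and the job is handed in: cam disc at its stop (about 1.30 rad), cover left swung aside at about 1.35 rad, screwdriver back upright in its slot, and the awl, pot and jar untouched, in about 21 s of the 69 s allowed.

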